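Close the bearing tin and lift off its dust cover

TASK

Pick up the two nested lids together by the inner lid's yellow knob, which sticks up through the teal cover, lower them without dropping onto the open grey tin and press down until the inner lid is fully home on the rim. Then let go of the knob, take the teal cover by its black collar and lift it alone about ten centimetres straight up, leaving the inner lid seated and undisturbed so that it can be dated. Finish while still holding the cover, still and roughly level above the tin, with everything else on the desk left where it is.

Things in the scene. Friction and masses are not known exactly. Their poses are not given: they have to be found in the camera images.
- tin: open grey rectangular parts tin, fixed to the desk, bearings on its floor: 118 (its x) x 88 (its y) mm outside, rim 70 mm above the desk, opening 108 x 78 mm. Origin at the centre of its underside, z up. Fully home, the inner lid's flange lies on the metal rim and the inner lid's origin is 56 mm above this origin (61 mm when only laid on the unpressed seal).
- seal_top (a point): centre of the top of the tin's orange seal frame, which runs round the rim and starts 5 mm proud of it (75 mm above the desk). It bears the lids' weight (3.5 to 5.5 N) without moving, yields only to about 10 N downward in all, weight included, and stays down where pushed; level with the rim (70 mm) when the lid is fully home.
- inner_lid: aluminium inner lid, about 0.25 kg, at first standing on the desk on its plug, cover on top. Origin: centre of the plug's underside; z up, x lengthwise. Plug 102 (x) x 72 (y) x 14 mm, its lowest 6 mm only 94 x 64 (lead-in; 3 mm play each side in the tin). Flange 124 x 94 mm at z 14 to 18 mm. Upright yellow knob on it. Fits the tin with its x along the tin's x, either way round.
- knob_top (a point): centre of the top of the inner lid's yellow knob, a plain upright bar 32 mm (lid's x) by 16 mm (lid's y), 85 mm above the inner lid's origin; its top 34 mm stand free above the cover's collar. Lifting by the knob lifts both lids.
- outer_lid: teal outer lid (dust cover), about 0.18 kg, loose over the inner lid with 3 mm play. Origin: centre of the underside of its top plate, 18 mm above the inner lid's origin when nested; z up, x lengthwise. Plate 136 (x) x 106 (y) x 3 mm; a skirt hangs 10 mm below it round the edge; a black collar stands on it.
- collar_top (a point): centre of the top of the cover's black rectangular collar, 33 mm above the cover's origin: 52 (cover's x) x 36 (y) mm outside, 44 x 28 mm inside, 30 mm tall. The knob passes freely up through it (6 mm play, 34 mm above the collar). Lifting by the collar lifts the cover alone.
- bearing: steel ball-bearing ring lying flat, 52 mm across, 24 mm bore, 15 mm high; origin at the centre of its underside. To be left alone.
- screwdriver: screwdriver lying on the desk, 160 mm long along its x axis (handle to -x); origin under its middle. To be left alone.
- mug: white ceramic mug, 80 mm across, 95 mm high; origin at the centre of its underside. To be left alone.
- pen_pot: dark metal pot of pens and pencils, 72 mm across, 90 mm high (pens to about 165 mm); origin at the centre of its underside. To be left alone.
- handset: cordless phone standing in its black dock, dock 70 x 75 mm, 170 mm high in all; origin at the centre of its underside. To be left alone.
- jar: small white jar with black cap, 56 mm across, 70 mm high; origin at the centre of its underside. To be left alone.
Not all that is in view belongs to the job. What is shaped like the outer_lid but orange or pink is not meant.

How it is judged:
On the way, in this order (a step that is already met when the one before it is completed fails the run):
1. both lids lifted together, nested, clear of the desk (height (world z) of inner_lid above 0.03 m and z of outer_lid in the frame of inner_lid below 0.024 m), for 0.2 s.
2. the nested lids pressed fully home on the tin (within 2.5 mm) by the gripper (z of inner_lid in the frame of tin below 0.0585 m and horizontal distance between inner_lid and tin below 0.008 m and angle between the z axis of inner_lid and the z axis of tin, either way round below 0.05 rad and z of outer_lid in the frame of inner_lid below 0.024 m and (contact force between the fingers and inner_lid above 1 N or contact force between the fingers and outer_lid above 1 N)), for 0.2 s.
At the end, for the whole second after the job is handed in: Inner lid at rest fully home in the tin (2.5 mm in height, 8 mm sideways, 0.05 rad), untouched by the robot; cover held still in the fingers, at least 74 mm above where it lay, within 60 mm of straight above, tilted under 0.26 rad, touching neither inner lid nor tin (z of inner_lid in the frame of tin below 0.0585 m and horizontal distance between inner_lid and tin below 0.008 m and angle between the z axis of inner_lid and the z axis of tin, either way round below 0.05 rad and linear speed of inner_lid below 0.02 m/s and z of outer_lid in the frame of inner_lid above 0.092 m and horizontal distance between outer_lid and inner_lid below 0.06 m and angle between outer_lid's own z axis and vertical below 0.26 rad and contact force between the fingers and outer_lid above 1 N and contact force between outer_lid and inner_lid below 0.1 N and contact force between outer_lid and tin below 0.1 N and contact force between the arm and inner_lid below 0.5 N and linear speed of outer_lid below 0.03 m/s); the arm keeps its last pose, push and grip.
It fails at once if cover lifted more than 10 mm off the inner lid while the inner lid is not fully home (or is disturbed) (z of outer_lid in the frame of inner_lid above 0.028 m and (z of inner_lid in the frame of tin above 0.0595 m or horizontal distance between inner_lid and tin above 0.01 m or angle between the z axis of inner_lid and the z axis of tin, either way round above 0.08 rad)).
It fails at once if lids dropped (linear speed of inner_lid above 0.45 m/s and contact force between the fingers and inner_lid below 0.3 N and contact force between the fingers and outer_lid below 0.3 N).
It fails at once if bearing ring, screwdriver, mug, pen pot, phone or jar moved more than 40 mm (distance of any of bearing, screwdriver, mug, pen_pot, handset, jar from where it was at the start of the episode above 0.04 m).
It fails at once if bearing ring, mug, pen pot, phone or jar knocked over (angle between any of bearing, mug, pen_pot, handset, jar's own z axis and vertical above 0.5 rad).
It also fails if it takes over 61 s, if anything falls off the work surface, if the arm or the gripper's body presses on something with over 40 N, if the wrist force passes 120 N, or if a joint passes its speed limit or range.

ROBOT

A 7-joint arm with a two-finger parallel gripper is mounted at the origin on the work surface. World frame = base frame: x ahead of the robot, y to its left, z up, the work surface at z = 0. Lengths are in m, angles in rad, forces in N, time in s.
With the tool pointing down it reaches from about 0.35 to 0.9 m from the base axis. Payload 8.1 kg.
Tool frame: the origin (TCP) lies on the front face of the gripper's body, between the roots of the fingers; the fingertips stand 66 mm ahead of it and the grasp point (between the pads) lies bot.grip_point_offset ahead of it (bot.grip_point_offset is the distance from the TCP to the grasp point, in m); x points along the fingers, y is the direction in which the jaws open and shut, and the axes are right-handed (so a half turn about x gives the same grasp; the last joint's range is limited). The gripper opens to 92 mm and grips with 3 to 60 N. Pads are 19 mm wide; open, the fingers measure 130 mm over their backs; the gripper's body (75 mm by 190 mm) begins 47 mm behind the grasp point.
Start: joints at [-1.377, 0.434, 0.025, 1.573, -0.012, 1.134, -0.075], TCP at [0.183, 0.598, 0.292] pointing down, gripper open.
Joint ranges: [-2.62, 2.62], [-0.44, 2.09], [-1.27, 1.32], [0.08, 2.57], [-1.32, 4.46], [0.12, 2], [-2.74, 2.74]. Speed limits (rad/s): [2.22, 2.22, 3.01, 3.01, 3.14, 3.14, 3.14].

INTERFACE

Orientations are given as a 3x3 rotation matrix whose columns are the frame's x, y, z axes.
In Python, from plant import bot, viewer, ticket gives the robot as it stands.
- The arm moves only by the shell command python3 -m handwheel 'ROWS' [FORCE]. ROWS is JSON, a list of rows, each an object with "delta_rot": the turn, a rotation vector about the tool's x, y, z in rad, a list of three; "offset": the shift along the tool's x, y, z in mm, a list of three; "hand": the finger opening in mm, from 0 to 91.8. In form: [{"delta_rot": [rx, ry, rz], "offset": [dx, dy, dz], "hand": hand}, ...]. A call has 1 to 12 rows; each row is the pose to reach, as a shift and turn from the pose commanded when the call began, along the tool's axes at that moment; what a row does not reach only later rows make up. A row lasts 1/8 s, in which the tool goes at most 62.5 mm and 10.7 degrees, less where a joint would pass 70% of its speed; a pose out of reach is approached as far as the arm can. A call with a gripper value outside its range is refused whole. The fingers move at their own pace and stop on an object; FORCE is the grip in N (left out, the last holds). Time passes only in rows, so rows that repeat a pose let the fingers close. It gives the time, the measured TCP pose, the force and the opening at its end, in the units of the state.
- bot.sense(): the state, without advancing time (a new reading comes with each control period).
- viewer.capture(name): name is "scene" or "top" or "wrist"; returns the picture (480x640x3 uint8, red, green, blue); there is no depth.
- viewer.calibration(name): a dict with "fx", "fy", "cx", "cy" (pixels), "R" (3x3) and "t" (3): a world point X has camera coordinates R X + t. Camera axes: x right, y down, z forward; pixel columns grow to the right and rows downward; lengths in m; the calibration is good to about 2 mm. The wrist camera is an equidistant fisheye: a pixel r from the principal point sees the ray r / f radians off the axis. A picture is of the moment at which its call begins: read the wrist's pose just before it. calibration takes no time and is no camera call; for the wrist camera it gives the pose at the moment of the call.
- ticket.close_job(): hands the job in, once; it reports no verdict.
Trained networks look in the newest picture that a camera, given by its name, has taken for a name from the list of things; names that differ only in an ending like _2 or _b are one class to them, and where a whole thing is asked for, a point or a joint stands for the part that bears it (a point fixed in the world has none). Each returns a list of dicts, best first, with "p" (0 to 1); they miss things now and then, are a little off and sometimes report something else, mostly with a low value. They report only what shows in the picture. A call takes as long as a camera call. They do not tell look-alikes from the thing itself.
- viewer.find_in(target, camera): "bbox" ([centre column, centre row, width, height] in pixels, round what is visible of it).
- viewer.outline_of(target, camera): "pixels" (480x640 bool, what is visible of it) and "bbox" ([centre column, centre row, width, height] in pixels, round what is visible of it).
The state is a dict: "time": time; "joint_positions": joint angles; "dq": joint speeds; "tau": joint torques, N m; "tcp_pos": TCP position; "orientation": TCP orientation; "wrist_force": force on the tool from outside, world axes, zero at the start; "torque": the same for the moment, N m; "width": opening from 0.0 (shut) to 1.0 (fully open).
Only numpy, scipy, OpenCV 4.12 (cv2) and the standard library are available. Lean on these libraries where they do the work, as an engineer would, in place of code of your own. Each camera call takes 0.05 s, during which the arm holds its last target.

## Working session

There is one attempt and no reset: what is moved stays moved. The work goes in short steps, Python scripts to look and compute and a shell command to move; the robot and the scene stay as the last step left them, time stands still between calls to the robot, and variables do not carry over. Pictures are saved under pics/ and viewed, and the job is handed in when it is done.

```bash
ls; mkdir -p pics; python3 - <<'E'
from plant import bot, viewer, ticket
import cv2,numpy as np
s=bot.sense(); print(s['time'],s['tcp_pos'],s['orientation'],s['width'],s['wrist_force'],bot.grip_point_offset)
for n in ['scene','top','wrist']:
    im=viewer.capture(n); cv2.imwrite(f'pics/{n}0.png',im[:,:,::-1])
    for t in ['tin','inner_lid','outer_lid','knob_top','collar_top','seal_top']:
        print(n,t,[(round(d['p'],2),np.round(d['bbox']).tolist()) for d in viewer.find_in(t,n)][:4])
    c=viewer.calibration(n);print({k:np.round(v,3).tolist() for k,v in c.items()})
print(bot.sense()['time'])
E
```

```text
pics
0.0 [0.18271005 0.59728578 0.29143785] [[-2.98048016e-04  2.92485816e-01  9.56269815e-01]
 [-1.53686388e-03  9.56268594e-01 -2.92485921e-01]
 [-9.99998775e-01 -1.55683139e-03  1.64496928e-04]] 0.9998558892295101 [-0.41742252  0.10813959  0.02170072] 0.0467
scene tin [(0.83, [299.0, 197.0, 54.0, 44.0])]
scene inner_lid [(0.85, [414.0, 314.0, 15.0, 23.0])]
scene outer_lid [(0.85, [238.0, 264.0, 61.0, 43.0]), (0.8, [416.0, 336.0, 88.0, 50.0]), (0.62, [488.0, 303.0, 76.0, 53.0]), (0.59, [404.0, 268.0, 74.0, 47.0])]
scene knob_top [(0.69, [416.0, 315.0, 22.0, 25.0])]
scene collar_top [(0.8, [235.0, 264.0, 59.0, 51.0]), (0.66, [488.0, 299.0, 78.0, 57.0]), (0.6, [404.0, 264.0, 68.0, 47.0]), (0.56, [414.0, 334.0, 84.0, 49.0])]
scene seal_top [(0.69, [297.0, 185.0, 47.0, 16.0]), (0.61, [416.0, 314.0, 22.0, 24.0]), (0.55, [299.0, 194.0, 53.0, 42.0])]
{'fx': 620.143, 'fy': 620.143, 'cx': 322.691, 'cy': 246.081, 'R': [[-0.889, 0.458, -0.008], [0.266, 0.502, -0.823], [-0.373, -0.734, -0.568]], 't': [0.456, -0.082, 1.594]}
top tin [(0.59, [424.0, 275.0, 51.0, 60.0]), (0.34, [192.0, 273.0, 55.
[... 365 characters left out ...]
[278.0, 321.0, 63.0, 63.0]), (0.74, [191.0, 273.0, 56.0, 61.0]), (0.68, [355.0, 183.0, 57.0, 46.0])]
top seal_top [(0.64, [431.0, 276.0, 47.0, 53.0]), (0.48, [110.0, 218.0, 58.0, 35.0])]
{'fx': 473.04, 'fy': 473.04, 'cx': 311.905, 'cy': 244.05, 'R': [[-0.015, -1.0, 0.025], [-0.997, 0.013, -0.075], [0.075, -0.026, -0.997]], 't': [-0.002, 0.523, 1.126]}
wrist tin []
wrist inner_lid []
wrist outer_lid [(0.57, [101.0, 293.0, 47.0, 18.0])]
wrist knob_top []
wrist collar_top [(0.62, [98.0, 293.0, 58.0, 14.0])]
wrist seal_top []
{'fx': 371.648, 'fy': 371.648, 'cx': 313.891, 'cy': 237.946, 'R': [[0.292, 0.957, 0.001], [0.909, -0.278, 0.31], [0.296, -0.09, -0.951]], 't': [-0.626, -0.039, 0.392]}
1.05
```

View pics/scene0.png

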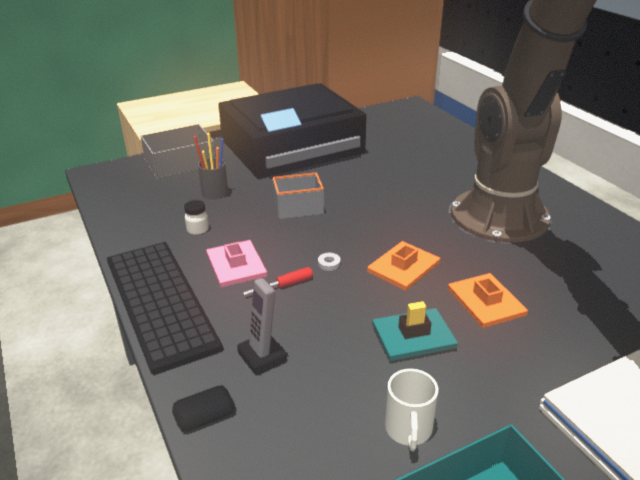

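View pics/top0.png

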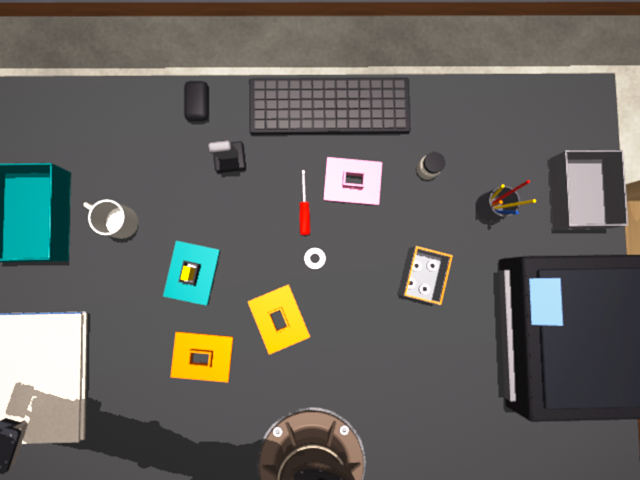

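View pics/wrist0.png

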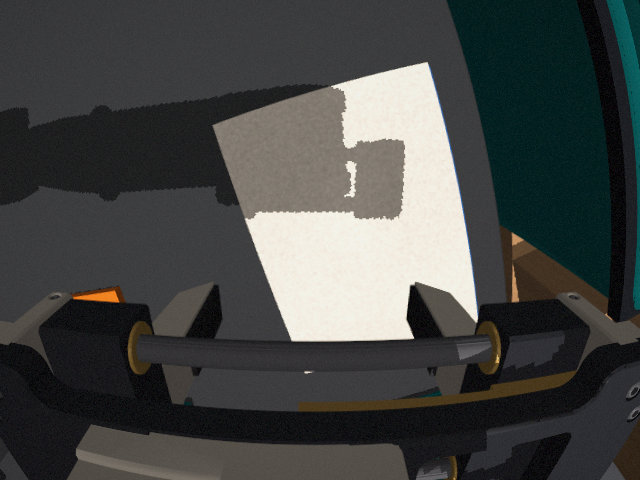

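The teal lid with the yellow knob is at top (190,274) / scene (415,334). The orange lids (202,357; 279,320) and the pink one (353,181) have no knob and are the wrong colour, so they are decoys. The tin is the box with the orange frame and bearings at top (428,275). The box at (595,190) has no seal and is not it.

```bash
cat > h.py <<'E'
import numpy as np,cv2
from plant import bot,viewer,ticket
def ray(n,uv,c=None):
    c=c or viewer.calibration(n); R=np.array(c['R']);t=np.array(c['t'])
    x=(uv[0]-c['cx'])/c['fx'];y=(uv[1]-c['cy'])/c['fy']
    if n=='wrist':
        r=np.hypot(x,y); d=np.array([np.sin(r)*x/r,np.sin(r)*y/r,np.cos(r)]) if r>0 else np.array([0,0,1.])
    else: d=np.array([x,y,1.])
    d=R.T@d; return -R.T@t,d/np.linalg.norm(d)
def tri(rays):
    A=np.zeros((3,3));b=np.zeros(3)
    for o,d in rays:
        P=np.eye(3)-np.outer(d,d);A+=P;b+=P@o
    X=np.linalg.solve(A,b); return X,[np.linalg.norm((np.eye(3)-np.outer(d,d))@(X-o))*1000 for o,d in rays]
def plane(n,uv,z,c=None):
    o,d=ray(n,uv,c); return o+d*(z-o[2])/d[2]
def proj(n,X,c=None):
    c=c or viewer.calibration(n);p=np.array(c['R'])@X+np.array(c['t'])
    if n=='wrist':
        r=np.hypot(p[0],p[1]);th=np.arctan2(r,p[2]);return np.array([c['cx']+c['fx']*th*p[0]/r,c['cy']+c['fy']*th*p[1]/r])
    return np.array([c['cx']+c['fx']*p[0]/p[2],c['cy']+c['fy']*p[1]/p[2]])
E
python3 - <<'E'
from h import *
T=cv2.imread('pics/top0.png');S=cv2.imread('pics/scene0.png')
a=cv2.resize(T[230:320,140:240],None,fx=5,fy=5,interpolation=cv2.INTER_NEAREST)
b=cv2.resize(T[230:320,380:480],None,fx=5,fy=5,interpolation=cv2.INTER_NEAREST)
c=cv2.resize(S[290:370,360:470],None,fx=4.5,fy=5,interpolation=cv2.INTER_NEAREST)
d=cv2.resize(S[160:230,260:340],None,fx=6.2,fy=5,interpolation=cv2.INTER_NEAREST)
cv2.imwrite('pics/c1.png',np.hstack([a,b])[:,:][:, :800] if 0 else cv2.resize(np.hstack([a,b]),(800,360)))
cv2.imwrite('pics/c2.png',cv2.resize(np.hstack([c[:350],d[:350]]),(800,300)))
E
```

```text
(no output)
```

View pics/c1.png

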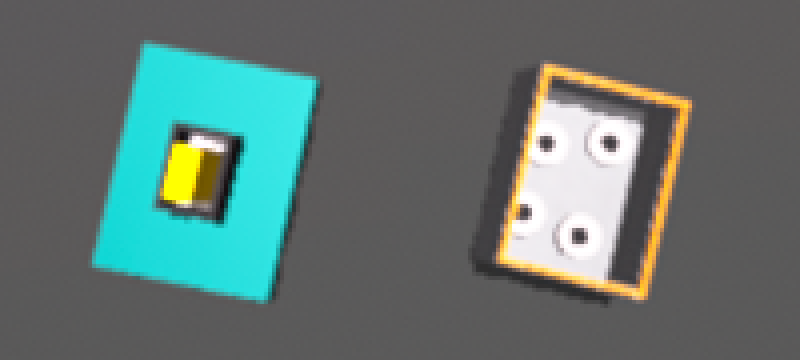

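View pics/c2.png

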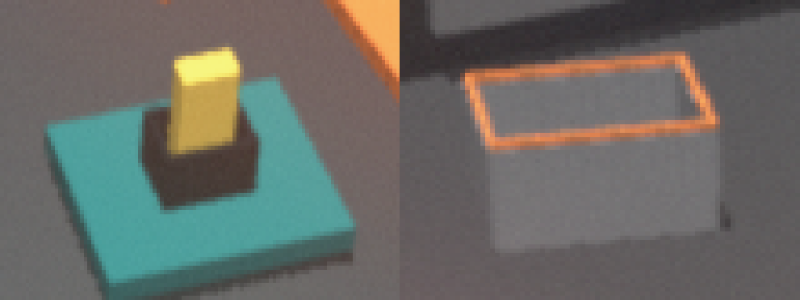

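```bash
cat > m.py <<'E'
from h import *
from scipy.optimize import least_squares
def mask(im,box,lo,hi):
    hsv=cv2.cvtColor(im,cv2.COLOR_BGR2HSV);m=cv2.inRange(hsv,lo,hi);z=np.zeros_like(m);x0,y0,x1,y1=box;z[y0:y1,x0:x1]=m[y0:y1,x0:x1];return z
def quad(m):
    cs=np.vstack(cv2.findContours(m,cv2.RETR_EXTERNAL,cv2.CHAIN_APPROX_NONE)[0]);h=cv2.convexHull(cs)
    for e in np.linspace(.005,.15,100):
        q=cv2.approxPolyDP(h,e*cv2.arcLength(h,True),True)
        if len(q)<=4:break
    return q[:,0].astype(float)
E
python3 - <<'E'
from m import *
T=cv2.imread('pics/top0.png');S=cv2.imread('pics/scene0.png')
OR=((5,90,100),(22,255,255));TE=((80,80,60),(98,255,255));YE=((23,120,90),(33,255,255))
mt=mask(T,(395,235,465,315),*OR);ms=mask(S,(265,165,335,210),*OR)
qt=quad(mt);qs=quad(ms);print('tin',qt.tolist(),qs.tolist())
lt=quad(mask(T,(140,230,240,320),*TE));print('lid top',lt.tolist())
ls=mask(S,(360,295,470,370),*TE);print('lid scene',quad(ls).tolist())
kt=mask(T,(140,230,240,320),*YE);ks=mask(S,(360,290,470,350),*YE)
def bb(m):
    y,x=np.nonzero(m);return x.min(),x.max(),y.min(),y.max(),len(x)
print(bb(kt),bb(ks))
def fit(qa,qb,a,b,x0,pad=0.0):
    cs=np.array([[1,1],[1,-1],[-1,-1],[-1,1]])*np.array([a/2,b/2])
    def res(p):
        R=np.array([[np.cos(p[3]),-np.sin(p[3])],[np.sin(p[3]),np.cos(p[3])]])
        P=[np.r_[R@c+p[:2],p[2]] for c in cs];r=[]
        for n,q in (('top',qa),('scene',qb)):
            pr=np.array([proj(n,X) for X in P])
            d=np.linalg.norm(q[None]-pr[:,None],axis=2);i=d.argmin(1);r+=list((q[i]-pr).ravel())
        return r
    best=min((least_squares(res,np.r_[x0,y]) for y in np.arange(-1.5,1.6,.25)),key=lambda s:s.cost)
    return best.x,best.cost,np.round(best.fun,1).tolist()
print(fit(qt,qs,.118,.088,plane('top',qt.mean(0),.075)))
print(fit(lt,quad(ls),.136,.106,plane('top',lt.mean(0),.035)))
E
```

```text
tin [[416.0, 246.0], [452.0, 255.0], [441.0, 304.0], [404.0, 295.0]] [[323.0, 189.0], [278.0, 194.0], [272.0, 177.0], [316.0, 172.0]]
lid top [[176.0, 240.0], [219.0, 250.0], [206.0, 305.0], [163.0, 296.0]]
lid scene [[456.0, 343.0], [390.0, 359.0], [373.0, 319.0], [435.0, 309.0]]
(np.int64(181), np.int64(194), np.int64(265), np.int64(280), 153) (np.int64(408), np.int64(425), np.int64(302), np.int64(309), 101)
(array([ 0.44378277, -0.27629317,  0.07231623, -0.25932317]), np.float64(1.3028811165129839), [0.5, 0.2, -0.2, 0.0, -0.0, -0.6, -0.0, -0.3, 1.0, 0.2, 0.2, -0.4, -0.1, -0.5, -0.3, 0.5])Traceback (most recent call last):
  File "<stdin>", line 24, in <module>
  File "<stdin>", line 21, in fit
  File "<stdin>", line 21, in <genexpr>
    return func(*args, **kwargs)
    result = trf(vector_fun.fun, vector_fun.jac, x0, f0, J0, lb, ub, ftol, xtol,
                 gtol, max_nfev, x_scale, loss_function, tr_solver,
                 tr_options.copy(), verbose, callback=callback_wrapped)
    return trf_no_bounds(
        fun, jac, x0, f0, J0, ftol, xtol, gtol, max_nfev, x_scale,
       
[... 639 characters left out ...]
    ^^^^^^^^^^^^^^^^^^^^^^
                             mf)
                             ^^^
    df = [f_eval - f0 for f_eval in f_evals]
                                    ^^^^^^^
    f = np.atleast_1d(self.fun(x, *self.args, **self.kwargs))
                      ~~~~~~~~^^^^^^^^^^^^^^^^^^^^^^^^^^^^^^
    return np.atleast_1d(self.fun(x))
                         ~~~~~~~~^^^
    return self.f(x, *self.args, **self.kwargs)
           ~~~~~~^^^^^^^^^^^^^^^^^^^^^^^^^^^^^^
  File "<stdin>", line 18, in res
  File "h.py", line 18, in proj
    c=c or viewer.calibration(n);p=np.array(c['R'])@X+np.array(c['t'])
           ~~~~~~~~~~~~~~~~~~^^^
ValueError: time passes only in moves, steps and waits
```

```bash
cat >> h.py <<'E'
import json,os
if not os.path.exists('cal.json'):
    json.dump({n:{k:np.array(v).tolist() for k,v in viewer.calibration(n).items()} for n in ('top','scene')},open('cal.json','w'))
CAL=json.load(open('cal.json'))
E
cat >> m.py <<'E'
def fit(qs,a,b,x0):
    cs=np.array([[1,1],[1,-1],[-1,-1],[-1,1]])*np.array([a/2,b/2])
    def res(p):
        R=np.array([[np.cos(p[3]),-np.sin(p[3])],[np.sin(p[3]),np.cos(p[3])]])
        P=[np.r_[R@c+p[:2],p[2]] for c in cs];r=[]
        for c,n,q in qs:
            pr=np.array([proj(n,X,c) for X in P])
            d=np.linalg.norm(q[None]-pr[:,None],axis=2);i=d.argmin(1);r+=list((q[i]-pr).ravel())
        return r
    best=min((least_squares(res,np.r_[x0,y]) for y in np.arange(-1.5,1.6,.25)),key=lambda s:s.cost)
    return np.round(best.x,4),best.cost,np.round(best.fun,1).tolist()
E
python3 - <<'E'
from m import *
T=cv2.imread('pics/top0.png');S=cv2.imread('pics/scene0.png')
lt=np.array([[176.0, 240.0], [219.0, 250.0], [206.0, 305.0], [163.0, 296.0]])
ls=np.array([[373,319],[437,308.],[458,344],[389.5,355]])
ct,cs=CAL['top'],CAL['scene']
print(fit([(ct,'top',lt),(cs,'scene',ls)],.136,.106,plane('top',lt.mean(0),.021,ct)))
# knob top: scene top face (c2): corners (172,68)(232,48)(240,62)(180,85)-> px
k=np.array([[172,62],[232,48],[240,62],[180,78]]);ks=np.c_[360+k[:,0]/3.63,290+k[:,1]/4.286]
# top: c1 scale 4x: bright yellow face corners
kt=np.array([[172,143],[200,147],[192,207],[163,203]])/4+[140,230]
print(ks.mean(0),kt.mean(0)); print(tri([ray('scene',ks.mean(0),cs),ray('top',kt.mean(0),ct)]), plane('top',kt.mean(0),.085,ct))
# collar
print(fit([(ct,'top',np.array([[416,246],[452,255],[441,304],[404,295.]]))],.118,.088,[.44,-.27,.075]))
E
```

```text
(array([ 0.458 ,  0.2814,  0.0197, -0.2395]), np.float64(1.354665608663435), [-0.3, -0.3, -0.3, -0.2, 0.3, -0.6, 0.7, 0.3, -0.1, -0.7, 0.4, 0.1, 0.4, -0.1, 0.1, 0.7])
[416.74931129 304.58236118] [185.4375 273.75  ]
(array([0.45549473, 0.27890228, 0.08314119]), [np.float64(0.6099494579084721), np.float64(0.6099494579083616)]) [0.45495584 0.27879938 0.085     ]
(array([ 0.4442, -0.2795,  0.061 , -0.2618]), np.float64(0.09901549602917274), [0.2, 0.1, -0.1, -0.1, 0.1, -0.1, -0.3, 0.1])
```

```bash
R='{"delta_rot":[-0.057,0,0],"offset":[0,-225,353],"hand":91}'; python3 -m handwheel '[{"delta_rot":[-0.057,0,0],"offset":[0,-225,353],"hand":91},{"delta_rot":[-0.057,0,0],"offset":[0,-225,353],"hand":91},{"delta_rot":[-0.057,0,0],"offset":[0,-225,353],"hand":91},{"delta_rot":[-0.057,0,0],"offset":[0,-225,353],"hand":91},{"delta_rot":[-0.057,0,0],"offset":[0,-225,353],"hand":91},{"delta_rot":[-0.057,0,0],"offset":[0,-225,353],"hand":91},{"delta_rot":[-0.057,0,0],"offset":[0,-225,353],"hand":91},{"delta_rot":[-0.057,0,0],"offset":[0,-225,353],"hand":91},{"delta_rot":[-0.057,0,0],"offset":[0,-225,353],"hand":91},{"delta_rot":[-0.057,0,0],"offset":[0,-225,353],"hand":91},{"delta_rot":[-0.057,0,0],"offset":[0,-225,353],"hand":91},{"delta_rot":[-0.057,0,0],"offset":[0,-225,353],"hand":91}]' 40
python3 - <<'E'
from h import *
c={k:np.array(v).tolist() for k,v in viewer.calibration('wrist').items()}
s=bot.sense();json.dump(c,open('w1.json','w'));im=viewer.capture('wrist');cv2.imwrite('pics/w1.png',im[:,:,::-1])
print(s['time'],s['tcp_pos'],np.round(s['orientation'],4).tolist(),s['wrist_force'],s['dq'].round(3))
for X in ([.455,.279,.085],[.458,.2814,.021]): print(proj('wrist',np.array(X),c))
for t in ['knob_top','outer_lid','collar_top']:
  print(t,[(round(d['p'],2),np.round(d['bbox']).tolist()) for d in viewer.find_in(t,'wrist')][:4])
E
```

```text
time: 2.55
tcp_pos: [0.4542, 0.2798, 0.2922]
orientation: [[-0.0, 0.236, 0.972], [0.0, 0.972, -0.236], [-1.0, 0.0, -0.0]]
wrist_force: [0.9, 0.3, 0.7]
width: 0.995
2.55 [0.45417636 0.27980118 0.29223812] [[-0.0, 0.2365, 0.9716], [0.0001, 0.9716, -0.2365], [-1.0, 0.0001, -0.0001]] [0.9053967  0.27460894 0.66124182] [ 0.006  0.001  0.003 -0.001  0.    -0.    -0.   ]
[311.84617754 223.89084557]
[315.15476493 208.77294664]
knob_top [(0.84, [315.0, 217.0, 32.0, 53.0]), (0.38, [316.0, 204.0, 109.0, 132.0])]
outer_lid [(0.83, [116.0, 155.0, 126.0, 154.0]), (0.67, [317.0, 203.0, 109.0, 132.0]), (0.55, [250.0, 43.0, 136.0, 86.0])]
collar_top [(0.9, [118.0, 155.0, 126.0, 149.0]), (0.64, [314.0, 206.0, 110.0, 133.0]), (0.6, [251.0, 44.0, 143.0, 87.0]), (0.26, [314.0, 218.0, 31.0, 51.0])]
```

View pics/w1.png

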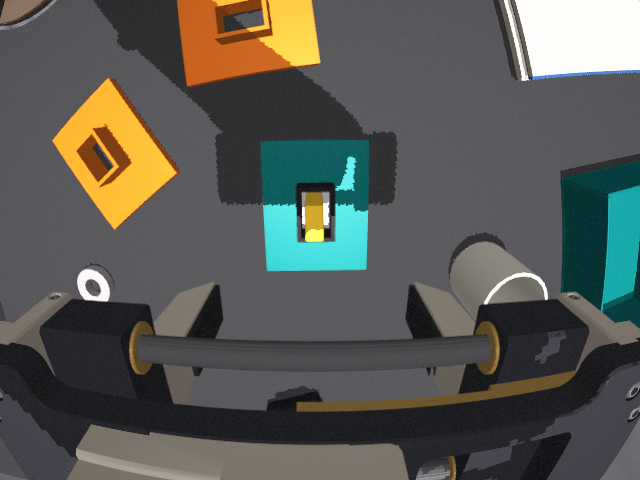

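```bash
python3 - <<'E'
from m import *
im=cv2.imread('pics/w1.png');cv2.imwrite('pics/w1c.png',cv2.resize(im[130:280,240:390],None,fx=4,fy=4,interpolation=cv2.INTER_CUBIC))
E
```

```text
(no output)
```

View pics/w1c.png

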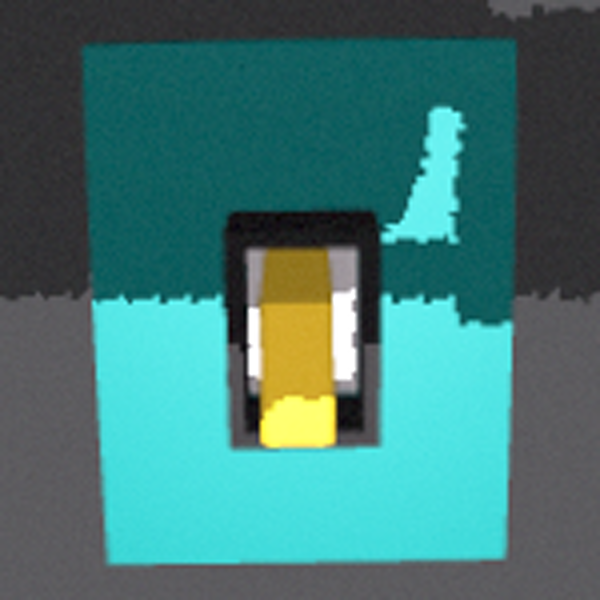

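```bash
python3 -m handwheel '[{"delta_rot":[-0.011,0,0],"offset":[50,1,1],"hand":60},{"delta_rot":[-0.011,0,0],"offset":[100,1,1],"hand":60},{"delta_rot":[-0.011,0,0],"offset":[140,1,1],"hand":60},{"delta_rot":[-0.011,0,0],"offset":[160,1,1],"hand":60},{"delta_rot":[-0.011,0,0],"offset":[170,1,1],"hand":60},{"delta_rot":[-0.011,0,0],"offset":[170,1,1],"hand":60},{"delta_rot":[-0.011,0,0],"offset":[170,1,1],"hand":60}]' 40
python3 - <<'E'
from h import *
s=bot.sense()
print(s['time'],s['tcp_pos'],s['wrist_force'])
for n in ('wrist','scene'):
    im=viewer.capture(n);cv2.imwrite(f'pics/{n}2.png',im[:,:,::-1])
a=cv2.imread('pics/wrist2.png')[100:400,160:480];b=cv2.resize(cv2.imread('pics/scene2.png')[240:390,340:500],(320,300))
cv2.imwrite('pics/j2.png',np.hstack([a,b]))
E
```

```text
time: 3.62
tcp_pos: [0.4563, 0.2803, 0.1232]
orientation: [[0.001, 0.227, 0.974], [0.001, 0.974, -0.227], [-1.0, 0.001, 0.001]]
wrist_force: [-0.4, 0.5, -0.2]
width: 0.653
3.625 [0.45629522 0.28033999 0.12317563] [-0.3511769   0.47275878 -0.23911191]
```

View pics/j2.png

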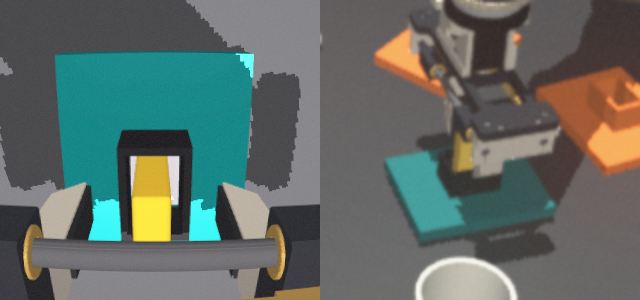

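```bash
python3 -m handwheel '[{"delta_rot":[0,0,0],"offset":[0,0,0],"hand":0},{"delta_rot":[0,0,0],"offset":[0,0,0],"hand":0},{"delta_rot":[0,0,0],"offset":[0,0,0],"hand":0},{"delta_rot":[0,0,0],"offset":[0,0,0],"hand":0},{"delta_rot":[0,0,0],"offset":[0,0,0],"hand":0},{"delta_rot":[0,0,0],"offset":[-3,0,0],"hand":0},{"delta_rot":[0,0,0],"offset":[-8,0,0],"hand":0},{"delta_rot":[0,0,0],"offset":[-15,0,0],"hand":0}]' 50
python3 - <<'E'
from h import *
s=bot.sense()
print(s['time'],s['tcp_pos'],s['wrist_force'],s['torque'],s['width']*91.8)
for n in ('wrist','scene'):
    im=viewer.capture(n);cv2.imwrite(f'pics/{n}3.png',im[:,:,::-1])
a=cv2.imread('pics/wrist3.png')[100:400,160:480];b=cv2.resize(cv2.imread('pics/scene3.png')[240:390,340:500],(320,300))
cv2.imwrite('pics/j3.png',np.hstack([a,b]))
E
```

```text
time: 4.72
tcp_pos: [0.4556, 0.2798, 0.1374]
orientation: [[-0.0, 0.227, 0.974], [-0.0, 0.974, -0.227], [-1.0, -0.0, -0.0]]
wrist_force: [-0.1, 0.1, -5.6]
width: 0.169
4.725 [0.45557586 0.27984514 0.13742617] [-0.05852569  0.11242347 -5.63332882] [ 0.0096545  -0.01416568 -0.02603007] 15.55147367231339
```

View pics/j3.png

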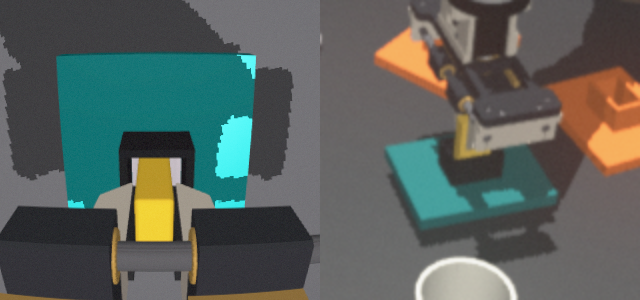

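```bash
python3 -m handwheel '[{"delta_rot":[0,0,0],"offset":[-30,0,0],"hand":0},{"delta_rot":[0,0,0],"offset":[-70,-10,5],"hand":0},{"delta_rot":[0,0,0],"offset":[-115,-40,15],"hand":0},{"delta_rot":[0,0,0],"offset":[-145,-85,30],"hand":0},{"delta_rot":[0,0,0],"offset":[-160,-135,50],"hand":0},{"delta_rot":[0,0,0],"offset":[-163,-185,70],"hand":0},{"delta_rot":[0,0,0],"offset":[-163,-235,90],"hand":0},{"delta_rot":[0,0,0],"offset":[-163,-285,110],"hand":0},{"delta_rot":[0.01,0,0],"offset":[-163,-335,130],"hand":0},{"delta_rot":[0.02,0,0],"offset":[-163,-385,150],"hand":0},{"delta_rot":[0.03,0,0],"offset":[-163,-430,170],"hand":0},{"delta_rot":[0.03,0,0],"offset":[-163,-465,185],"hand":0}]'
```

```text
time: 6.32
tcp_pos: [0.5302, -0.2171, 0.3002]
orientation: [[0.0, 0.257, 0.966], [-0.0, 0.966, -0.257], [-1.0, -0.0, 0.0]]
wrist_force: [0.0, 0.6, -5.0]
width: 0.171
```

```bash
python3 -m handwheel '[{"delta_rot":[0,0,0],"offset":[0,-30,12],"hand":0},{"delta_rot":[0,0,0],"offset":[0,-60,24],"hand":0},{"delta_rot":[0,0,0],"offset":[0,-78,32],"hand":0},{"delta_rot":[0,0,0],"offset":[0,-78,32],"hand":0},{"delta_rot":[0,0,0],"offset":[0,-78,32],"hand":0}]'
python3 - <<'E'
from h import *
s=bot.sense();c={k:np.array(v).tolist() for k,v in viewer.calibration('wrist').items()}
json.dump(c,open('w4.json','w'))
print(s['time'],s['tcp_pos'],np.round(s['orientation'],4).tolist(),s['wrist_force'],s['torque'],s['width']*91.8,s['dq'].round(3))
for n in ('wrist','scene'):
    im=viewer.capture(n);cv2.imwrite(f'pics/{n}4.png',im[:,:,::-1])
E
```

```text
time: 6.95
tcp_pos: [0.5416, -0.2972, 0.3]
orientation: [[-0.0, 0.255, 0.967], [0.001, 0.967, -0.255], [-1.0, 0.001, -0.001]]
wrist_force: [0.2, 0.4, -5.2]
width: 0.174
6.95 [ 0.5416046  -0.29715221  0.29996232] [[-0.0003, 0.2549, 0.967], [0.0013, 0.967, -0.2549], [-1.0, 0.0011, -0.0006]] [ 0.18913696  0.36456219 -5.15492221] [ 0.06811849 -0.02039568 -0.00585599] 16.007696663480203 [-0.011 -0.006 -0.005  0.004 -0.    -0.001  0.001]
```

View pics/wrist4.png

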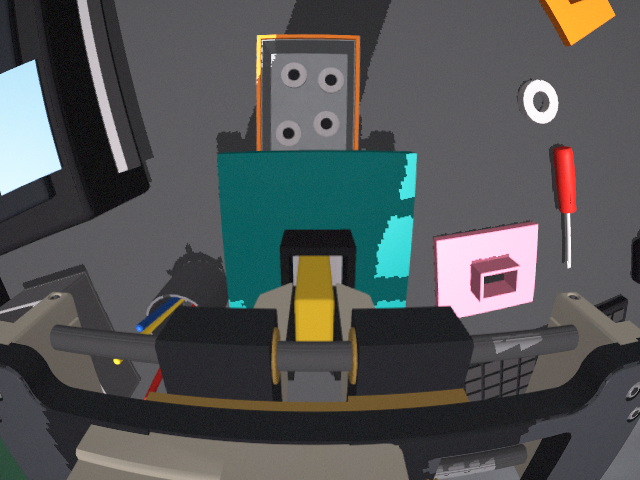

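View pics/scene4.png

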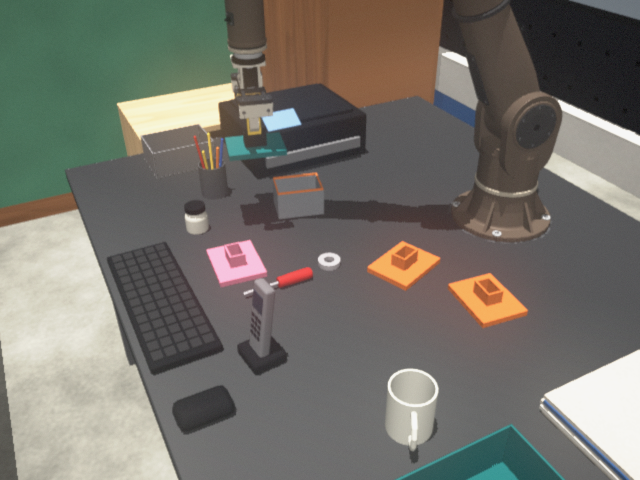

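```bash
python3 - <<'E'
from h import *
im=cv2.imread('pics/wrist4.png');cv2.imwrite('pics/w4c.png',cv2.resize(im[25:165,205:425],None,fx=3.6,fy=3.6,interpolation=cv2.INTER_CUBIC))
E
```

```text
(no output)
```

View pics/w4c.png

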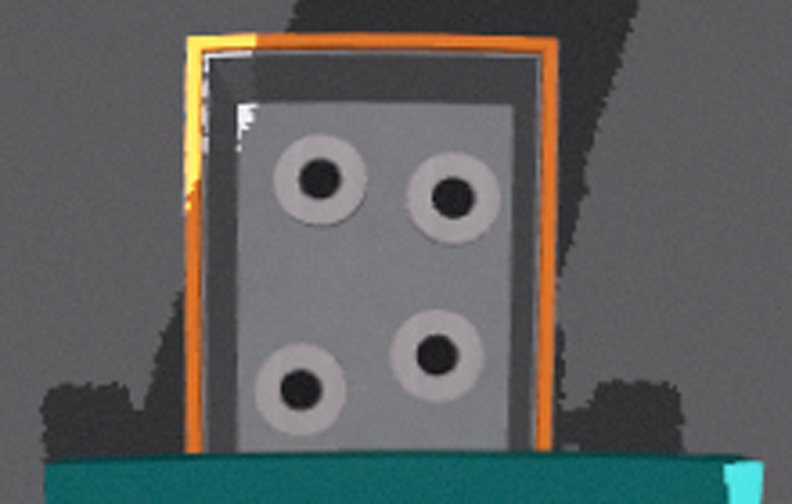

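```bash
python3 - <<'E'
from h import *
c=json.load(open('w4.json'))
tcp=np.array([0.5416046,-0.29715221,0.29996232]);R=np.array([[-0.0003,0.2549,0.967],[0.0013,0.967,-0.2549],[-1.0,0.0011,-0.0006]])
P=lambda u,z:plane('wrist',u,z,c)
a,b,l,r=[P(u,.075) for u in [(256.9,35.),(359.7,35.6),(256.7,150.6),(358.1,150.6)]]
print(a,b,np.linalg.norm(a-b)); 
print('yaws',np.arctan2(*(l-a)[[1,0]]),np.arctan2(*(r-b)[[1,0]]),np.arctan2(*(b-a)[[1,0]])-np.pi/2)
yaw=np.mean([np.arctan2(*(l-a)[[1,0]]),np.arctan2(*(r-b)[[1,0]]),np.arctan2(*(b-a)[[1,0]])-np.pi/2])
# image-left corner a is at -y side, -x end
ctr=(a+b)/2+.059*np.array([np.cos(yaw),np.sin(yaw),0]);print('tin',ctr,yaw,'tool frame',R.T@(ctr-tcp)*1000)
zt=tcp[2]-.123-.0+.021
zl=.3-.1232+.021
f=[P(u,zl) for u in [(217.5,153.6),(416.9,152.8)]]
print(f,np.linalg.norm(f[0]-f[1]));m=(f[0]+f[1])/2;d=f[1]-f[0];ya=np.arctan2(d[1],d[0])-np.pi/2
ct=m+.068*np.array([np.cos(ya),np.sin(ya),0]);print('cover',ct,ya,R.T@(ct-tcp)*1000)
print(np.arctan2(R[1,1],R[0,1])-np.pi/2)
E
```

```text
[ 0.37415203 -0.30142341  0.075     ] [ 0.39710799 -0.21796276  0.075     ] 0.08656013824130974
yaws -0.26672886786301453 -0.26409978241814774 -0.26841391348650556
tin [ 0.44254855 -0.27522624  0.075     ] -0.26641418792255595 tool frame [ 225.02054057   -4.29443314 -101.24114818]
[array([ 0.46271089, -0.32852382,  0.1978    ]), array([ 0.4892967 , -0.22509917,  0.1978    ])] 0.10678700355600464
cover [ 0.54186271 -0.29374085  0.1978    ] -0.2516074422961396 [102.16667734   3.25220097  -0.55866401]
-0.25773598113935936
```

```bash
python3 -m handwheel '[{"delta_rot":[0.006,0,0],"offset":[0,-2,-30],"hand":0},{"delta_rot":[0.006,0,0],"offset":[5,-4,-65],"hand":0},{"delta_rot":[0.006,0,0],"offset":[30,-4,-90],"hand":0},{"delta_rot":[0.006,0,0],"offset":[60,-4,-100],"hand":0},{"delta_rot":[0.006,0,0],"offset":[85,-4,-100],"hand":0},{"delta_rot":[0.006,0,0],"offset":[85,-4,-100],"hand":0},{"delta_rot":[0.006,0,0],"offset":[85,-4,-100],"hand":0}]'
python3 - <<'E'
from h import *
s=bot.sense();c={k:np.array(v).tolist() for k,v in viewer.calibration('wrist').items()}
json.dump(c,open('w5.json','w'))
print(s['time'],s['tcp_pos'],np.round(s['orientation'],4).tolist(),s['wrist_force'],s['torque'],s['width']*91.8,s['dq'].round(3))
for n in ('wrist','scene','top'):
    im=viewer.capture(n);cv2.imwrite(f'pics/{n}5.png',im[:,:,::-1])
a=cv2.resize(cv2.imread('pics/scene5.png')[90:240,220:380],(400,375));b=cv2.resize(cv2.imread('pics/top5.png')[200:350,350:510],(400,375))
cv2.imwrite('pics/j5.png',np.hstack([a,b]))
E
```

```text
time: 7.92
tcp_pos: [0.4445, -0.2767, 0.2163]
orientation: [[0.001, 0.261, 0.965], [-0.001, 0.965, -0.261], [-1.0, -0.0, 0.001]]
wrist_force: [0.1, -0.8, -4.4]
width: 0.17
7.925 [ 0.44445151 -0.27669411  0.21626261] [[0.0013, 0.2611, 0.9653], [-0.0005, 0.9653, -0.2611], [-1.0, -0.0001, 0.0014]] [ 0.12607968 -0.80842731 -4.41899235] [-0.00308978 -0.0098715   0.00775458] 15.569924264321953 [ 0.001 -0.007  0.005 -0.011  0.001 -0.003  0.003]
```

View pics/j5.png

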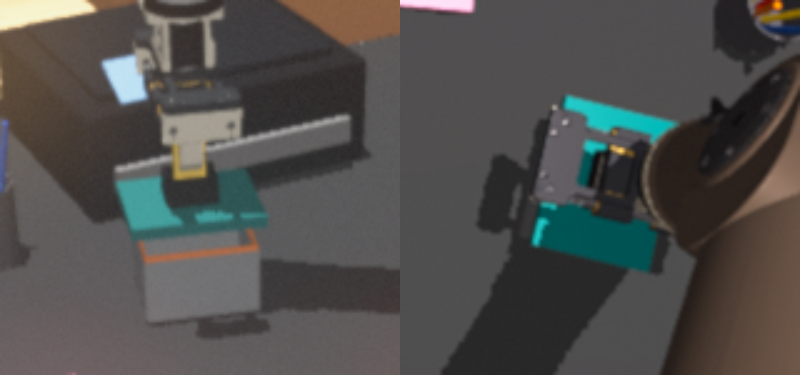

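```bash
python3 -m handwheel '[{"delta_rot":[0,0,0],"offset":[8,0.5,-0.7],"hand":0},{"delta_rot":[0,0,0],"offset":[16,0.5,-0.7],"hand":0},{"delta_rot":[0,0,0],"offset":[22,0.5,-0.7],"hand":0},{"delta_rot":[0,0,0],"offset":[27,0.5,-0.7],"hand":0},{"delta_rot":[0,0,0],"offset":[30,0.5,-0.7],"hand":0},{"delta_rot":[0,0,0],"offset":[30,0.5,-0.7],"hand":0}]' 60; python3 -m handwheel '[{"delta_rot":[0,0,0],"offset":[1,0,0],"hand":0},{"delta_rot":[0,0,0],"offset":[2,0,0],"hand":0},{"delta_rot":[0,0,0],"offset":[2,0,0],"hand":0}]'
```

```text
time: 8.82
tcp_pos: [0.4431, -0.276, 0.185]
orientation: [[-0.0, 0.262, 0.965], [0.0, 0.965, -0.262], [-1.0, 0.0, -0.0]]
wrist_force: [-1.0, 0.3, -5.1]
width: 0.174
time: 9.2
tcp_pos: [0.4432, -0.276, 0.1832]
orientation: [[0.0, 0.262, 0.965], [0.0, 0.965, -0.262], [-1.0, 0.0, 0.0]]
wrist_force: [0.2, 0.2, -4.4]
width: 0.172
```

```bash
for i in 1; do python3 -m handwheel '[{"delta_rot":[0,0,0],"offset":[1,0,0],"hand":0},{"delta_rot":[0,0,0],"offset":[1,0,0],"hand":0}]'; done;  python3 -m handwheel '[{"delta_rot":[0,0,0],"offset":[1,0,0],"hand":0},{"delta_rot":[0,0,0],"offset":[2,0,0],"hand":0},{"delta_rot":[0,0,0],"offset":[2,0,0],"hand":0}]'
```

```text
time: 9.45
tcp_pos: [0.4432, -0.2762, 0.1826]
orientation: [[0.0, 0.262, 0.965], [0.0, 0.965, -0.262], [-1.0, 0.0, 0.0]]
wrist_force: [-2.0, 1.9, 3.4]
width: 0.166
time: 9.82
tcp_pos: [0.4432, -0.2762, 0.1805]
orientation: [[0.0, 0.262, 0.965], [-0.0, 0.965, -0.262], [-1.0, 0.0, 0.0]]
wrist_force: [-1.6, 0.7, 4.9]
width: 0.171
```

```bash
python3 - <<'E'
from h import *
s=bot.sense();print(s['time'],s['tcp_pos'],s['wrist_force'],s['torque'])
for n in ('wrist','scene'):
    im=viewer.capture(n);cv2.imwrite(f'pics/{n}6.png',im[:,:,::-1])
a=cv2.resize(cv2.imread('pics/scene6.png')[110:240,230:370],(404,375));b=cv2.resize(cv2.imread('pics/wrist6.png')[80:380,120:500],(396,375))
cv2.imwrite('pics/j6.png',np.hstack([a,b]))
E
```

```text
9.825 [ 0.44323525 -0.27615696  0.18046774] [-1.57230484  0.70101799  4.87828201] [0.29815925 0.49494656 0.00324452]
```

View pics/j6.png

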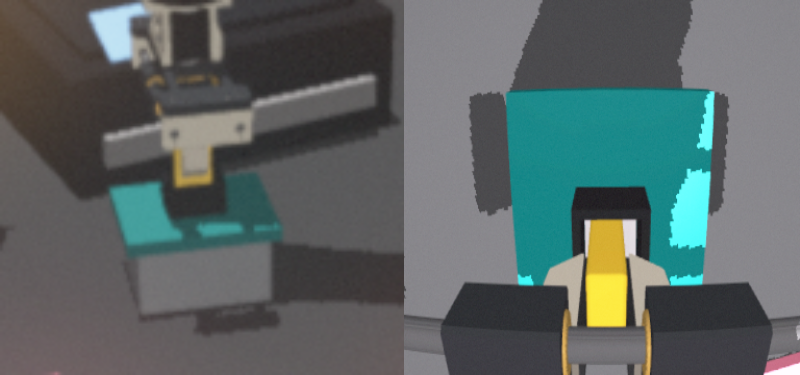

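Contact came at about 0.183. The net wrist force is now about 10 N down in total and the seal is yielding, so I keep going until the force climbs on metal.

```bash
python3 -m handwheel '[{"delta_rot":[0,0,0],"offset":[1,0,0],"hand":0},{"delta_rot":[0,0,0],"offset":[1,0,0],"hand":0}]'; python3 -m handwheel '[{"delta_rot":[0,0,0],"offset":[1,0,0],"hand":0},{"delta_rot":[0,0,0],"offset":[1,0,0],"hand":0}]'
```

```text
time: 10.18
tcp_pos: [0.4432, -0.2761, 0.1793]
orientation: [[0.0, 0.262, 0.965], [-0.0, 0.965, -0.262], [-1.0, 0.0, 0.0]]
wrist_force: [-1.6, 0.9, 4.7]
width: 0.172
time: 10.42
tcp_pos: [0.4432, -0.2761, 0.1782]
orientation: [[0.0, 0.262, 0.965], [-0.0, 0.965, -0.262], [-1.0, -0.0, 0.0]]
wrist_force: [-0.8, 0.1, 3.4]
width: 0.174
```

```bash
python3 -m handwheel '[{"delta_rot":[0,0,0],"offset":[1,0,0],"hand":0},{"delta_rot":[0,0,0],"offset":[1,0,0],"hand":0}]'; python3 -m handwheel '[{"delta_rot":[0,0,0],"offset":[1,0,0],"hand":0},{"delta_rot":[0,0,0],"offset":[1,0,0],"hand":0}]'
```

```text
time: 10.68
tcp_pos: [0.4432, -0.2762, 0.178]
orientation: [[0.001, 0.262, 0.965], [0.0, 0.965, -0.262], [-1.0, 0.0, 0.001]]
wrist_force: [-4.1, 3.2, 15.6]
width: 0.17
time: 10.92
tcp_pos: [0.4432, -0.2762, 0.178]
orientation: [[0.001, 0.262, 0.965], [0.001, 0.965, -0.262], [-1.0, 0.001, 0.001]]
wrist_force: [-8.8, 5.3, 29.4]
width: 0.174
```

```bash
python3 -m handwheel '[{"delta_rot":[0,0,0],"offset":[0,0,0],"hand":0},{"delta_rot":[0,0,0],"offset":[0,0,0],"hand":0},{"delta_rot":[0,0,0],"offset":[0,0,0],"hand":0}]'
python3 - <<'E'
from h import *
s=bot.sense();print(s['time'],s['tcp_pos'],s['wrist_force'],s['torque'])
for n in ('wrist','scene'):
    im=viewer.capture(n);cv2.imwrite(f'pics/{n}7.png',im[:,:,::-1])
a=cv2.resize(cv2.imread('pics/scene7.png')[110:240,230:370],(404,375));b=cv2.resize(cv2.imread('pics/wrist7.png')[80:380,120:500],(396,375))
cv2.imwrite('pics/j7.png',np.hstack([a,b]))
E
```

```text
time: 11.3
tcp_pos: [0.4432, -0.2762, 0.178]
orientation: [[0.001, 0.262, 0.965], [0.0, 0.965, -0.262], [-1.0, 0.001, 0.001]]
wrist_force: [-8.5, 5.7, 28.6]
width: 0.173
11.3 [ 0.44322715 -0.27617182  0.17798602] [-8.46628498  5.72264218 28.58704159] [ 1.27589146  1.91395208 -0.01989908]
```

View pics/j7.png

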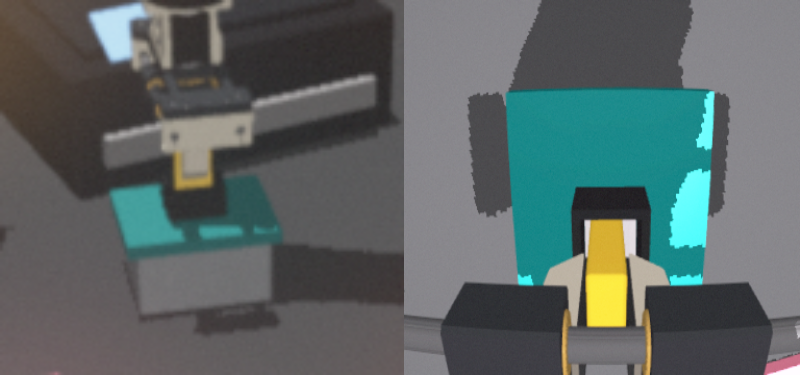

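```bash
python3 -m handwheel '[{"delta_rot":[0,0,0],"offset":[-1,0,0],"hand":0},{"delta_rot":[0,0,0],"offset":[-2,0,0],"hand":0},{"delta_rot":[0,0,0],"offset":[-2,0,0],"hand":0}]'; python3 -m handwheel '[{"delta_rot":[0,0,0],"offset":[0,0,0],"hand":30},{"delta_rot":[0,0,0],"offset":[0,0,0],"hand":70},{"delta_rot":[0,0,0],"offset":[0,0,0],"hand":70},{"delta_rot":[0,0,0],"offset":[0,0,0],"hand":70},{"delta_rot":[0,0,0],"offset":[0,0,0],"hand":70}]'
python3 - <<'E'
from h import *
s=bot.sense();c={k:np.array(v).tolist() for k,v in viewer.calibration('wrist').items()};json.dump(c,open('w8.json','w'))
print(s['time'],s['tcp_pos'],s['wrist_force'],s['torque'],s['width']*91.8)
for n in ('wrist','scene'):
    im=viewer.capture(n);cv2.imwrite(f'pics/{n}8.png',im[:,:,::-1])
a=cv2.resize(cv2.imread('pics/scene8.png')[110:240,230:370],(404,375));b=cv2.resize(cv2.imread('pics/wrist8.png')[80:380,120:500],(396,375))
cv2.imwrite('pics/j8.png',np.hstack([a,b]))
E
```

```text
time: 11.78
tcp_pos: [0.4432, -0.2761, 0.1781]
orientation: [[-0.0, 0.262, 0.965], [-0.0, 0.965, -0.262], [-1.0, -0.0, -0.0]]
wrist_force: [-1.3, -0.1, 1.5]
width: 0.174
time: 12.4
tcp_pos: [0.4432, -0.276, 0.1782]
orientation: [[0.0, 0.262, 0.965], [0.0, 0.965, -0.262], [-1.0, 0.0, 0.0]]
wrist_force: [0.8, 0.1, -0.2]
width: 0.667
12.4 [ 0.44319014 -0.27604162  0.17821799] [ 0.84223423  0.10185979 -0.20768527] [ 0.02772494  0.03147799 -0.04619097] 61.22814002642328
```

View pics/j8.png

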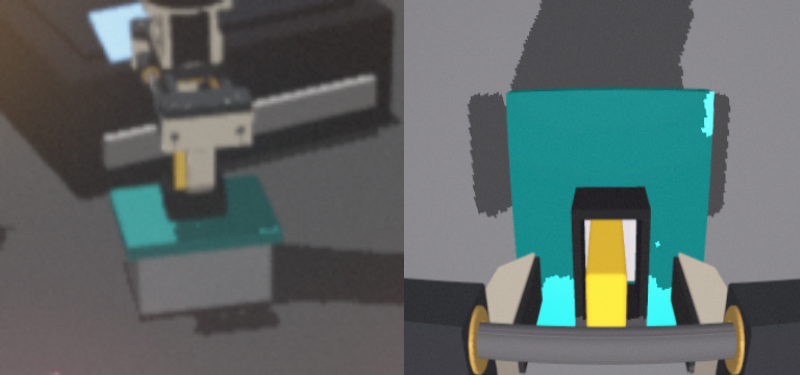

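```bash
python3 -m handwheel '[{"delta_rot":[0,0,0],"offset":[0,3,0],"hand":70},{"delta_rot":[0,0,0],"offset":[10,3,0],"hand":70},{"delta_rot":[0,0,0],"offset":[20,3,0],"hand":70},{"delta_rot":[0,0,0],"offset":[27,3,0],"hand":70},{"delta_rot":[0,0,0],"offset":[31,3,0],"hand":70},{"delta_rot":[0,0,0],"offset":[31,3,0],"hand":70},{"delta_rot":[0,0,0],"offset":[31,3,0],"hand":70}]' 30
python3 - <<'E'
from h import *
s=bot.sense();c={k:np.array(v).tolist() for k,v in viewer.calibration('wrist').items()};json.dump(c,open('w9.json','w'))
print(s['time'],s['tcp_pos'],s['wrist_force'],s['torque'],s['width']*91.8)
for n in ('wrist','scene'):
    im=viewer.capture(n);cv2.imwrite(f'pics/{n}9.png',im[:,:,::-1])
a=cv2.resize(cv2.imread('pics/scene9.png')[110:240,230:370],(404,375));b=cv2.resize(cv2.imread('pics/wrist9.png')[80:380,120:500],(396,375))
cv2.imwrite('pics/j9.png',np.hstack([a,b]))
E
```

```text
time: 13.38
tcp_pos: [0.4441, -0.2733, 0.1474]
orientation: [[0.0, 0.262, 0.965], [-0.0, 0.965, -0.262], [-1.0, -0.0, 0.0]]
wrist_force: [0.4, -1.4, 0.4]
width: 0.767
13.375 [ 0.44405987 -0.27329293  0.14740253] [ 0.39441881 -1.43709794  0.3518227 ] [ 0.00476532  0.02624694 -0.01382109] 70.38424208813113
```

View pics/j9.png

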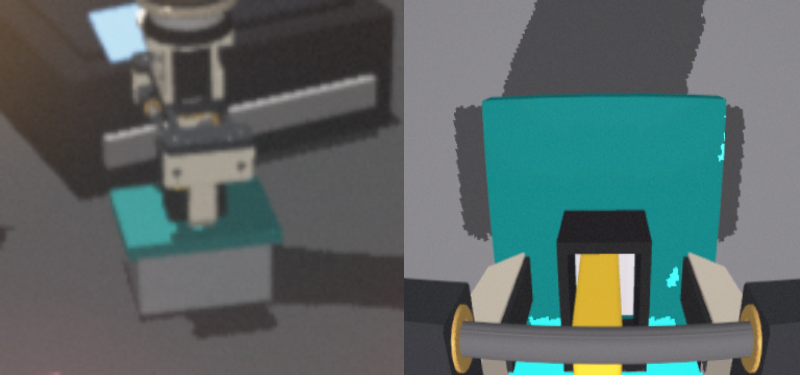

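```bash
python3 -m handwheel '[{"delta_rot":[0,0,0],"offset":[0,0,0],"hand":30},{"delta_rot":[0,0,0],"offset":[0,0,0],"hand":25},{"delta_rot":[0,0,0],"offset":[0,0,0],"hand":25},{"delta_rot":[0,0,0],"offset":[0,0,0],"hand":25},{"delta_rot":[0,0,0],"offset":[0,0,0],"hand":25},{"delta_rot":[0,0,0],"offset":[-1,0,0],"hand":25},{"delta_rot":[0,0,0],"offset":[-3,0,0],"hand":25},{"delta_rot":[0,0,0],"offset":[-6,0,0],"hand":25},{"delta_rot":[0,0,0],"offset":[-6,0,0],"hand":25}]' 30
python3 - <<'E'
from h import *
s=bot.sense()
print(s['time'],s['tcp_pos'],s['wrist_force'],s['torque'],s['width']*91.8)
for n in ('wrist','scene'):
    im=viewer.capture(n);cv2.imwrite(f'pics/{n}10.png',im[:,:,::-1])
a=cv2.resize(cv2.imread('pics/scene10.png')[110:240,230:370],(404,375));b=cv2.resize(cv2.imread('pics/wrist10.png')[80:380,120:500],(396,375))
cv2.imwrite('pics/j10.png',np.hstack([a,b]))
E
```

```text
time: 14.6
tcp_pos: [0.4441, -0.2732, 0.1535]
orientation: [[0.0, 0.262, 0.965], [-0.0, 0.965, -0.262], [-1.0, 0.0, 0.001]]
wrist_force: [-0.3, -0.7, -1.1]
width: 0.391
14.6 [ 0.44409661 -0.27319203  0.15352461] [-0.28359217 -0.70670506 -1.05989707] [-0.17592632  0.01414305  0.00413692] 35.92630173921451
```

View pics/j10.png

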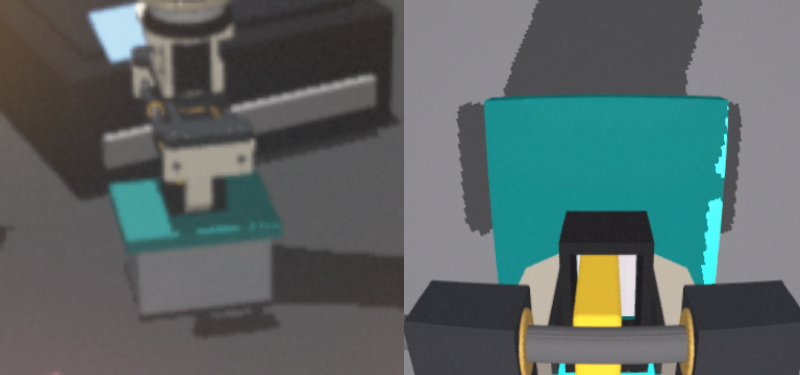

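```bash
python3 -m handwheel '[{"delta_rot":[0,0,0],"offset":[0,-1,0],"hand":25},{"delta_rot":[0,0,0],"offset":[0,-2,0],"hand":25},{"delta_rot":[0,0,0],"offset":[0,-2,0],"hand":25}]'
python3 - <<'E'
from h import *
s=bot.sense()
print(s['time'],s['tcp_pos'],s['wrist_force'],s['torque'],s['width']*91.8)
E
python3 -m handwheel '[{"delta_rot":[0,0,0],"offset":[-4,0,0],"hand":25},{"delta_rot":[0,0,0],"offset":[-12,0,0],"hand":25},{"delta_rot":[0,0,0],"offset":[-24,0,0],"hand":25},{"delta_rot":[0,0,0],"offset":[-38,0,0],"hand":25},{"delta_rot":[0,0,0],"offset":[-52,0,0],"hand":25},{"delta_rot":[0,0,0],"offset":[-66,0,0],"hand":25},{"delta_rot":[0,0,0],"offset":[-80,0,0],"hand":25},{"delta_rot":[0,0,0],"offset":[-90,0,0],"hand":25},{"delta_rot":[0,0,0],"offset":[-94,0,0],"hand":25},{"delta_rot":[0,0,0],"offset":[-94,0,0],"hand":25},{"delta_rot":[0,0,0],"offset":[-94,0,0],"hand":25},{"delta_rot":[0,0,0],"offset":[-94,0,0],"hand":25}]'
python3 - <<'E'
from h import *
s=bot.sense()
print(s['time'],s['tcp_pos'],s['wrist_force'],s['torque'],s['width']*91.8,s['dq'].round(3))
for n in ('wrist','scene'):
    im=viewer.capture(n);cv2.imwrite(f'pics/{n}11.png',im[:,:,::-1])
a=cv2.resize(cv2.imread('pics/scene11.png')[70:240,210:390],(400,375));b=cv2.resize(cv2.imread('pics/wrist11.png')[80:380,120:500],(396,375))
cv2.imwrite('pics/j11.png',np.hstack([a,b]))
E
```

```text
time: 15.08
tcp_pos: [0.4433, -0.2751, 0.1532]
orientation: [[-0.0, 0.262, 0.965], [0.0, 0.965, -0.262], [-1.0, 0.0, -0.0]]
wrist_force: [0.4, -0.1, -2.1]
width: 0.392
15.075 [ 0.44333615 -0.27513356  0.15315772] [ 0.37119472 -0.07070484 -2.13843722] [-0.02496812 -0.02686223  0.04013084] 36.02302818887431
time: 16.58
tcp_pos: [0.4432, -0.275, 0.2468]
orientation: [[-0.001, 0.262, 0.965], [0.0, 0.965, -0.262], [-1.0, 0.0, -0.001]]
wrist_force: [-0.4, -0.5, -2.1]
width: 0.388
16.575 [ 0.44324805 -0.2749841   0.2467789 ] [-0.36265357 -0.53824303 -2.14208938] [ 0.03046691  0.00809167 -0.02801347] 35.63012765520329 [ 0.001  0.     0.    -0.002 -0.001 -0.    -0.   ]
```

View pics/j11.png

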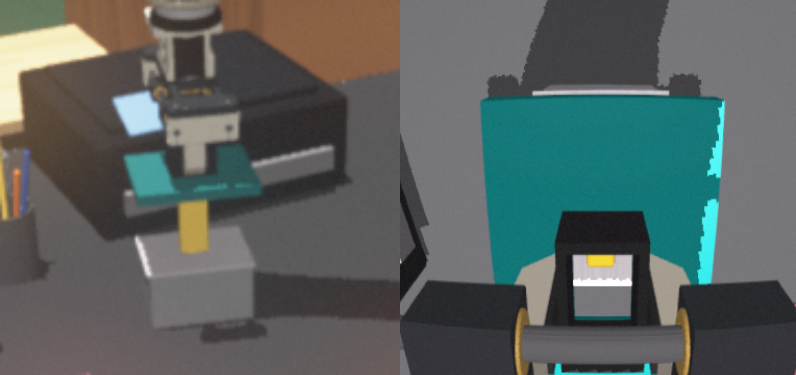

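View pics/scene11.png

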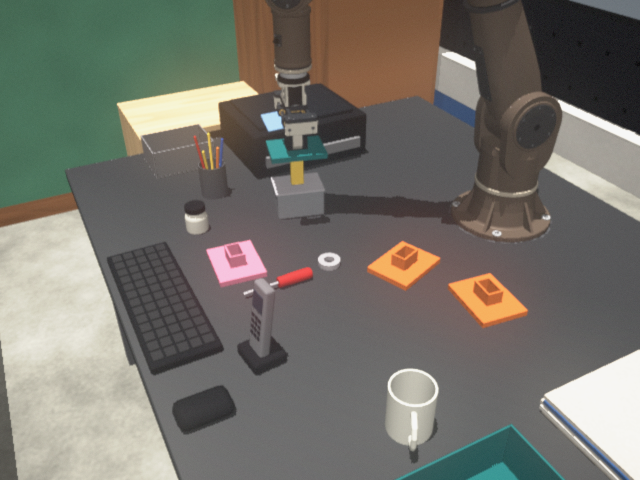

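```bash
python3 - <<'E'
from plant import ticket,bot
print(ticket.close_job()); print(bot.sense()['time'])
E
```

```text
the job is handed in; nothing more can be done
None
the job is handed in; nothing more can be done
```

The job is done and handed in at about 16.7 s, but the interface reports no verdict.

**What I did:**
- I lifted both lids together by the yellow knob and lowered them onto the tin.
- I pressed until the tool stopped moving at about 29 N. It had gone down about 5 mm after first touching the seal, which matches the seal height.
- I eased off the push, released the knob, took the cover by its black collar and lifted it about 99 mm straight up.

**Last checks:**
- **Cover:** it was held level and still above the tin. The opening was 35.6 mm on the 36 mm collar, and the hanging load was about 2.1 N, near the cover's weight.
- **Inner lid:** it sat flat on the tin in the scene picture, with no orange seal showing and the knob clear below the cover. I did not measure its final height separately.
- **Other objects:** everything else looked unmoved in the last scene picture.

**Disagreements:**
- The cameras differed by about 1–2 mm on the tin and the knob, which is within the play of the fit.
- After the first 6 mm of cover lift there was a small sideways force of about 0.7 N. The cover was sitting about 3 mm off centre and probably touching the inner lid, so I moved it back 2 mm. The force disappeared, and I lifted the rest.

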